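Find the fullest sugar tin

ROBOT

A 7-joint arm with a two-finger parallel gripper is mounted at the origin on the work surface. World frame = base frame: x ahead of the robot, y to its left, z up, the work surface at z = 0. Lengths are in m, angles in rad, forces in N, time in s.
With the tool pointing down it reaches from about 0.4 to 0.75 m from the base axis. Payload 19.5 kg.
Tool frame: the origin (TCP) lies between the finger pads; the fingertips stand bot.tip_extent ahead of it and the grasp point (between the pads) lies 8 mm behind it (bot.tip_extent is the distance from the TCP to the fingertips, in m); z points along the fingers, y is the line along which they close (so a half turn about z gives the same grasp; the last joint's range is limited). The gripper opens to 85 mm and grips with 20 to 120 N. Pads are 22 mm wide; open, the fingers measure 114 mm over their backs; the gripper's body (76 mm by 85 mm) begins 54 mm behind the grasp point. The pads swing forward as they close: fully open they stand 13 mm farther back than shut.
Start: joints at [-0.042, 0.707, -0.028, 1.485, 0.022, 0.951, -0.075], TCP at [0.575, 0, 0.242] pointing down, gripper open.
Joint ranges: [-2.71, 2.71], [-0.32, 2.16], [-1.57, 1.52], [0, 2.45], [-1.46, 4.6], [0, 2.02], [-2.83, 2.83]. Speed limits (rad/s): [1.89, 1.89, 2.57, 2.57, 3.01, 3.01, 3.01].

INTERFACE

Orientations are given as a unit quaternion [x, y, z, w].
In Python, from bench import bot gives the robot as it stands.
- The arm moves only by the tool move_arm, never from a script. Its arguments are lists of equal length, an entry for each row: "offset": the shift along the world's x, y, z in m, a list of three; "dr": the turn, a rotation vector about the world's x, y, z in rad, a list of three; "gripper": the opening in per cent of the stroke, from 0 (shut) to 100 (fully open). A call has 1 to 8 rows; each row shifts and turns the commanded pose from where the row before left it; what a row does not reach is not made up. A row lasts 1/10 s, in which the tool goes at most 50 mm and 8.59 degrees, less where a joint would pass 70% of its speed; a pose out of reach is approached as far as the arm can. A call is refused whole if a number of a shift passes 0.05 or a number of a turn 0.15, either way. A call with a gripper value outside its range is refused whole. The fingers move at their own pace and stop on an object; "newtons" is the grip in N (left out, the last holds). Time passes only in rows, so rows that do not move let the fingers close. It gives the time, the measured TCP pose, the force, the opening and the grip force at its end, in the units of the state.
- bot.get_state(): the state, without advancing time (a new reading comes with each control period).
- bot.snapshot(name): name is "scene" or "side" or "wrist"; returns the picture (420x560x3 uint8, red, green, blue); there is no depth.
- bot.camera_params(name): a dict with "K" (3x3 intrinsics, pixels), "k1" (the pictures are not rectified: a ray, as slopes to the right and down, at radius r is drawn at 1 + k1 r^2 times it, then the intrinsics apply), "camera_from_world" (4x4, takes a point from world to camera coordinates). Camera axes: x right, y down, z forward; pixel columns grow to the right and rows downward; lengths in m; the calibration is good to about 2 mm. A picture is of the moment at which its call begins: read the wrist's pose just before it. camera_params takes no time and is no camera call; for the wrist camera it gives the pose at the moment of the call.
- bot.sign_off(): hands the job in; it is judged then, once.
The state is a dict: "time": time; "joints": joint angles; "joint_vel": joint speeds; "effort": joint torques, N m; "position": TCP position; "ee_rot": TCP orientation; "force": force on the tool from outside, world axes, zero at the start; "moment": the same for the moment, N m; "grip_width": finger opening in m; "gripper_force": force on a finger pad.
Only numpy, scipy, OpenCV 4.12 (cv2) and the standard library are available. Lean on these libraries where they do the work, as an engineer would, in place of code of your own. Each camera call takes 0.05 s, during which the arm holds its last target. There are 200 camera calls.

TASK

First clear the steel jigger off the lid of the middle sugar tin and stand it, the same way up, in the middle of the shallow ceramic dish. Then lift the three identical closed tins one at a time a few centimetres off their wooden board to feel their weight, setting each back down upright on the board, and finish while holding only the heaviest one up above the board, upright and still, its base at least 12 cm above the sideboard top, the two lighter tins left standing on the board. Do not drop or tip over the tins or the jigger, and leave the small bottle, the coasters and the spoon where they are.

Things in the scene. Friction and masses are not known exactly. Their poses are not given: they have to be found in the camera images.
- tin_a: one of three closed round metal tins that look exactly alike: cylinder, diameter 62 (lid rim 63), height 105, hard smooth wall, straight from top to bottom; origin at the centre of the underside, z up along its axis. The three have different hidden contents (about 0.12 to 0.47 kg in all), the heaviest is at least 100 g heavier than the others; which is the heaviest cannot be seen or told from its place in the row: it has to be felt
- tin_b: one of three closed round metal tins that look exactly alike: cylinder, diameter 62 (lid rim 63), height 105, hard smooth wall, straight from top to bottom; origin at the centre of the underside, z up along its axis. The three have different hidden contents (about 0.12 to 0.47 kg in all), the heaviest is at least 100 g heavier than the others; which is the heaviest cannot be seen or told from its place in the row: it has to be felt
- tin_c: one of three closed round metal tins that look exactly alike: cylinder, diameter 62 (lid rim 63), height 105, hard smooth wall, straight from top to bottom; origin at the centre of the underside, z up along its axis. The three have different hidden contents (about 0.12 to 0.47 kg in all), the heaviest is at least 100 g heavier than the others; which is the heaviest cannot be seen or told from its place in the row: it has to be felt
- jigger: double-ended steel bar jigger standing on the lid of the middle tin: 78 high, lower cup diameter 42 at the foot, waist diameter 18 at height 42 to 45, upper cup (open at the top) from height 52 to 78, diameter 34 widening to 36; 0.11 kg; origin at the centre of the foot, z up
- dish: shallow round open ceramic dish, 28 high, rim diameter 144, foot diameter 100, flat inner floor 6 above the underside and about 95 across; 0.45 kg, loose; origin at the centre of the underside
- board: flat rectangular wooden board lying fixed on the sideboard, 140 (its x) by 360 (its y) by 12 thick; the three tins stand on its top in a row along its y axis about 110 apart, the middle one within 4 of its centre; origin at the centre of its underside, on the sideboard top
- bitters: bystander, to be left alone: small amber bottle, diameter 44, 120 high, standing on the sideboard behind the board; origin at the centre of its underside
- coasters: bystander, to be left alone: round stack of cork coasters, diameter 92, 18 high, on the sideboard beyond the dish; origin at the centre of its underside
- spoon: bystander, to be left alone: steel spoon lying on the sideboard to the right of the board, roughly along x; origin under its middle

How it is judged:
On the way, in this order (a step that is already met when the one before it is completed fails the run):
1. the jigger stands upright in the dish, let go (horizontal distance between jigger and dish below 0.035 m and z of jigger in the frame of dish between 0 and 0.014 m and angle between jigger's own z axis and vertical below 0.12 rad and contact force between the fingers and jigger below 0.1 N and linear speed of jigger below 0.03 m/s and contact force between dish and jigger above 0.3 N), for 0.2 s.
2. after that, a tin is lifted clear of the board for comparison while the heaviest still stands on it (((z of tin_a in the frame of board above 0.032 m and contact force between the fingers and tin_a above 1 N) or (z of tin_b in the frame of board above 0.032 m and contact force between the fingers and tin_b above 1 N) or (z of tin_c in the frame of board above 0.032 m and contact force between the fingers and tin_c above 1 N)) and (contact force between board and tin_a above 3.2 N or contact force between board and tin_b above 3.2 N or contact force between board and tin_c above 3.2 N)), for 0.2 s.
3. after that, the heaviest tin is lifted clear of the board, only lighter ones (each pressing on it with under 3.2 N) left there (((z of tin_a in the frame of board above 0.032 m and contact force between the fingers and tin_a above 1 N) or (z of tin_b in the frame of board above 0.032 m and contact force between the fingers and tin_b above 1 N) or (z of tin_c in the frame of board above 0.032 m and contact force between the fingers and tin_c above 1 N)) and contact force between board and tin_a below 3.2 N and contact force between board and tin_b below 3.2 N and contact force between board and tin_c below 3.2 N), for 0.2 s.
At the end, for the whole second after the job is handed in: The heaviest tin is held by the fingers alone over the board (within 200 mm), base 120 mm or more above the sideboard, within 0.2 rad of upright, still; both lighter tins stand on the board, let go; the jigger stands (within 0.12 rad) on the dish floor within 35 mm of its centre, let go (all of step 1 and ((height (world z) of tin_a above 0.12 m and horizontal distance between tin_a and board below 0.2 m and angle between tin_a's own z axis and vertical below 0.2 rad and linear speed of tin_a below 0.03 m/s and angular speed of tin_a below 0.3 rad/s and contact force between the fingers and tin_a above 1 N and contact force between tin_a and tin_b below 0.1 N and contact force between tin_a and tin_c below 0.1 N and contact force between tin_a and board below 0.1 N and (x of tin_b in the frame of board between -0.065 and 0.065 m and y of tin_b in the frame of board between -0.175 and 0.175 m and z of tin_b in the frame of board between 0.008 and 0.016 m and angle between tin_b's own z axis and vertical below 0.06 rad and linear speed of tin_b below 0.03 m/s and contact force between the fingers and tin_b below 0.1 N) and (x of tin_c in the frame of board between -0.065 and 0.065 m and y of tin_c in the frame of board between -0.175 and 0.175 m and z of tin_c in the frame of board between 0.008 and 0.016 m and angle between tin_c's own z axis and vertical below 0.06 rad and linear speed of tin_c below 0.03 m/s and contact force between the fingers and tin_c below 0.1 N)) or (height (world z) of tin_b above 0.12 m and horizontal distance between tin_b and board below 0.2 m and angle between tin_b's own z axis and vertical below 0.2 rad and linear speed of tin_b below 0.03 m/s and angular speed of tin_b below 0.3 rad/s and contact force between the fingers and tin_b above 1 N and contact force between tin_b and tin_a below 0.1 N and contact force between tin_b and tin_c below 0.1 N and contact force between tin_b and board below 0.1 N and (x of tin_a in the frame of board between -0.065 and 0.065 m and y of tin_a in the frame of board between -0.175 and 0.175 m and z of tin_a in the frame of board between 0.008 and 0.016 m and angle between tin_a's own z axis and vertical below 0.06 rad and linear speed of tin_a below 0.03 m/s and contact force between the fingers and tin_a below 0.1 N) and (x of tin_c in the frame of board between -0.065 and 0.065 m and y of tin_c in the frame of board between -0.175 and 0.175 m and z of tin_c in the frame of board between 0.008 and 0.016 m and angle between tin_c's own z axis and vertical below 0.06 rad and linear speed of tin_c below 0.03 m/s and contact force between the fingers and tin_c below 0.1 N)) or (height (world z) of tin_c above 0.12 m and horizontal distance between tin_c and board below 0.2 m and angle between tin_c's own z axis and vertical below 0.2 rad and linear speed of tin_c below 0.03 m/s and angular speed of tin_c below 0.3 rad/s and contact force between the fingers and tin_c above 1 N and contact force between tin_c and tin_a below 0.1 N and contact force between tin_c and tin_b below 0.1 N and contact force between tin_c and board below 0.1 N and (x of tin_a in the frame of board between -0.065 and 0.065 m and y of tin_a in the frame of board between -0.175 and 0.175 m and z of tin_a in the frame of board between 0.008 and 0.016 m and angle between tin_a's own z axis and vertical below 0.06 rad and linear speed of tin_a below 0.03 m/s and contact force between the fingers and tin_a below 0.1 N) and (x of tin_b in the frame of board between -0.065 and 0.065 m and y of tin_b in the frame of board between -0.175 and 0.175 m and z of tin_b in the frame of board between 0.008 and 0.016 m and angle between tin_b's own z axis and vertical below 0.06 rad and linear speed of tin_b below 0.03 m/s and contact force between the fingers and tin_b below 0.1 N))) and contact force between board and tin_a below 3.2 N and contact force between board and tin_b below 3.2 N and contact force between board and tin_c below 3.2 N); the arm keeps its last pose, push and grip.
It fails at once if the small bottle, the coasters or the spoon moved more than 30 mm (distance of any of bitters, coasters, spoon from where it was at the start of the episode above 0.03 m).
It fails at once if a tin or the jigger tipped over (angle between any of tin_a, tin_b, tin_c, jigger's own z axis and vertical above 0.7 rad).
It fails at once if a tin or the jigger dropped from more than about 25 mm ((contact force between the fingers and tin_a below 0.1 N and linear speed of tin_a above 0.7 m/s) or (contact force between the fingers and tin_b below 0.1 N and linear speed of tin_b above 0.7 m/s) or (contact force between the fingers and tin_c below 0.1 N and linear speed of tin_c above 0.7 m/s) or (contact force between the fingers and jigger below 0.1 N and linear speed of jigger above 0.7 m/s)).
It also fails if it takes over 72 s, if anything falls off the work surface, if the arm or the gripper's body presses on something with over 40 N, if the wrist force passes 120 N, or if a joint passes its speed limit or range.

## Working session

There is one attempt and no reset: what is moved stays moved. The work goes in short steps, Python scripts to look and compute and a tool call to move; the robot and the scene stay as the last step left them, time stands still between calls to the robot, and variables do not carry over. Pictures are saved under pics/ and viewed, at most 10 in all, crops included, and the job is handed in when it is done.

Besides the shell and the picture viewer there is one more tool, called after "Call:" as name(argument=value, ...), one argument or row to a line, values as JSON. move_arm: Moves the arm, as the interface text tells. Its arguments: {"type":"object","properties":{"offset":{"type":"array","items":{"type":"array","items":{"type":"number"}}},"dr":{"type":"array","items":{"type":"array","items":{"type":"number"}}},"gripper":{"type":"array","items":{"type":"number"}},"newtons":{"type":"number"}},"required":["offset","dr","gripper"]}

```bash
mkdir -p pics; cat > h.py <<'E'
import numpy as np, cv2
from bench import bot
def snap(n,f):
    p=bot.camera_params(n); im=np.array(bot.snapshot(n)); cv2.imwrite('pics/'+f,im[:,:,::-1]); return im,p
def ray(p,u,v):
    K=np.array(p['K']);T=np.array(p['camera_from_world']);k=p['k1']
    d=np.array([(u-K[0,2])/K[0,0],(v-K[1,2])/K[1,1]]);s=d.copy()
    for _ in range(20): s=d/(1+k*(s@s))
    R=T[:3,:3];return -R.T@T[:3,3], R.T@np.array([s[0],s[1],1])
def onz(p,u,v,z):
    o,d=ray(p,u,v);return o+d*(z-o[2])/d[2]
E
python3 - <<'E'
from h import *
a,p=snap('scene','scene0.png');b,q=snap('side','side0.png')
cv2.imwrite('pics/both0.png',cv2.resize(np.vstack([a,b])[:,:,::-1],None,fx=.71,fy=.71))
for x in(p,q):print(np.round(x['K'],1).tolist(),x['k1'],ray(x,280,210))
s=bot.get_state();print(bot.tip_extent,s)
E
```

```text
[[440.5, 0.0, 281.7], [0.0, 440.5, 211.6], [0.0, 0.0, 1.0]] 0.004928539104742516 (array([ 1.18645325, -0.12477269,  0.85733066]), array([-0.60821099,  0.02739321, -0.79332039]))
[[452.4, 0.0, 280.4], [0.0, 452.4, 206.4], [0.0, 0.0, 1.0]] 0.004589118147202163 (array([ 0.55600668, -0.8678661 ,  0.85156579]), array([ 0.05310718,  0.7218135 , -0.69009296]))
0.011 {'time': 0.1, 'joints': array([-0.04175482,  0.70702807, -0.02764614,  1.48495027,  0.02196674,
        0.95089369, -0.07547951]), 'joint_vel': array([ 0.00101731, -0.0034906 , -0.00083496, -0.00106902, -0.00142456,
        0.00097604, -0.00043398]), 'effort': array([-1.01652397e-04, -8.84291911e+01,  1.23564016e+00, -2.36457235e+01,
        1.69519259e-02,  4.99342714e-03, -1.35922505e-06]), 'position': array([5.74775175e-01, 5.44052888e-05, 2.41881684e-01]), 'ee_rot': array([ 7.07079342e-01,  7.07134050e-01, -3.40383586e-04, -3.52111672e-04]), 'force': array([-0.72503993, -0.55923618,  0.12226307]), 'moment': array([-0.01165987,  0.0052605 , -0.02407604]), 'gripper_force': 0.0, 'grip_width': 0.08540801102255773}
```

View pics/scene0.png

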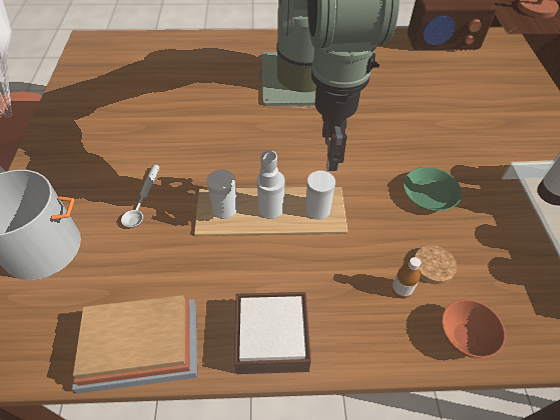

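View pics/side0.png

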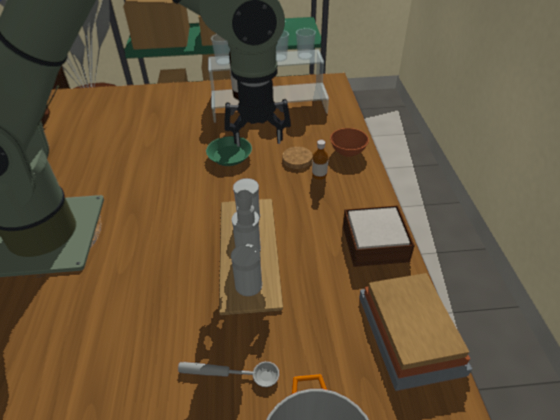

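```bash
python3 - <<'E'
from h import *
p=bot.camera_params('scene');q=bot.camera_params('side')
im=cv2.imread('pics/scene0.png');hsv=cv2.cvtColor(im,cv2.COLOR_BGR2HSV)
def f(n,c,u,v,z):print(n,np.round(onz(c,u,v,z),3))
f('lidR',p,321,181,.117);f('lidL',p,221,180,.117);f('jigtop',p,268.5,157,.195);f('midbase',p,270,212,.012)
f('jigtop side',q,246,187,.195) 
for n,f_,c in(('scene','scene0.png',p),('side','side0.png',q)):
    h=cv2.cvtColor(cv2.imread('pics/'+f_),cv2.COLOR_BGR2HSV)
    m=cv2.inRange(h,(60,60,40),(95,255,255)); m[:,:350 if n=='scene' else 200]=0
    if n=='side':m[:125]=0;m[:,270:]=0
    cs,_=cv2.findContours(m,0,2);k=max(cs,key=cv2.contourArea);e=cv2.boundingRect(k);print(n,e)
    P=np.array([onz(c,*map(float,x[0]),.028) for x in k])
    print('dish rim',P.min(0),P.max(0))
for u,v in((195,234),(347,232),(345,189),(200,189)):f('board',p,u,v,.012)
f('coast',p,436,262,.018);f('bit',p,403,290,0)
I=cv2.resize(im[130:250,180:360],None,fx=4.4,fy=4.4,interpolation=cv2.INTER_CUBIC);cv2.imwrite('pics/c0.png',I)
E
```

```text
lidR [ 0.54  -0.005  0.117]
lidL [ 0.531 -0.228  0.117]
jigtop [ 0.539 -0.121  0.195]
midbase [ 0.544 -0.12   0.012]
jigtop side [ 0.538 -0.099  0.195]
scene (407, 167, 46, 18)
dish rim [0.42012629 0.2297174  0.028     ] [0.47766082 0.34268929 0.028     ]
side (207, 137, 44, 28)
dish rim [0.41941572 0.20491317 0.028     ] [0.55250345 0.34889683 0.028     ]
board [ 0.603 -0.295  0.012]
board [0.607 0.059 0.012]
board [0.476 0.07  0.012]
board [ 0.467 -0.294  0.012]
coast [0.697 0.245 0.018]
bit [0.754 0.164 0.   ]
```

View pics/c0.png

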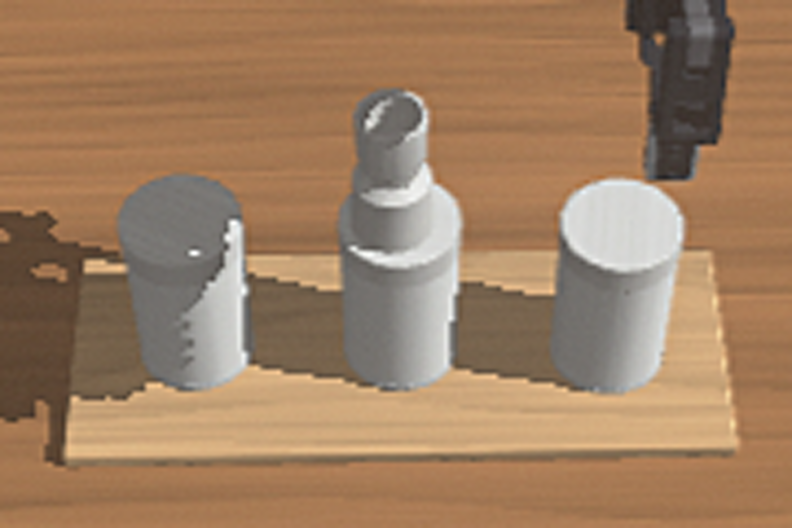

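Call:
move_arm(
  offset=[
    [-0.012,-0.04,0.01],
    [-0.012,-0.04,0.01],
    [-0.012,-0.038,0.01],
    [0,0,0],
    [0,0,0],
  ],
  dr=[
    [0,0,0],
    [0,0,0],
    [0,0,0],
    [0,0,0],
    [0,0,0],
  ],
  gripper=[100,100,100,100,100],
  newtons=40,
)

```text
time: 0.6
position: [0.5389, -0.1183, 0.2722]
ee_rot: [0.708, 0.707, 0.0, -0.0]
force: [0.2, 1.2, -0.2]
grip_width: 0.0852
gripper_force: 0.0
```

```bash
python3 - <<'E'
from h import *
s=bot.get_state();print(s['time'],s['position'],s['ee_rot'],s['joints'])
a,p=snap('wrist','w1.png');print(ray(p,280,210),np.round(p['K'],1).tolist())
E
```

```text
0.6 [ 0.53885109 -0.1183279   0.27224937] [ 7.07549653e-01  7.06663616e-01  6.42403574e-05 -1.35682515e-04] [ 0.18262438  0.63675457 -0.0461078   1.52302569  0.03262637  0.98270725
  0.12618152]
(array([ 0.53932509, -0.03508309,  0.40447361]), array([ 0.00553784, -0.31147174, -0.95030255])) [[300.0, 0.0, 278.1], [0.0, 300.0, 212.7], [0.0, 0.0, 1.0]]
```

View pics/w1.png

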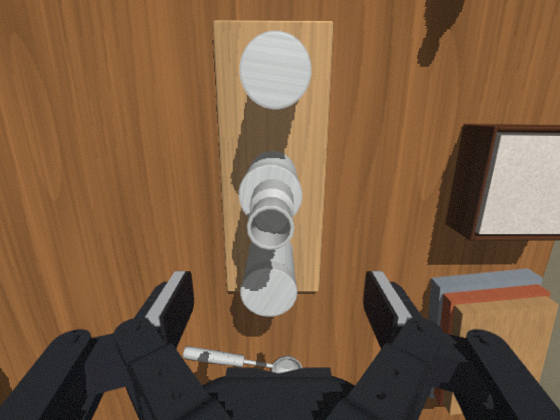

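The wrist view shows the jigger rim at about (270.5,226), the +y tin lid at (275,70), and the −y tin lid at (270,280, partly hidden).

```bash
python3 - <<'E'
from h import *
p=bot.camera_params('wrist')
for n,u,v,z in(('jig',270.5,226.5,.195),('tinR',275.5,70,.117),('tinL',269.5,279,.117),('tinM',271,190,.117),('b',215,23,.012),('b',332,23,.012),('b',228,291,.012),('b',320,291,.012)):print(n,np.round(onz(p,u,v,z),4))
E
```

```text
jig [ 0.5336 -0.1156  0.195 ]
tinR [0.5371 0.0007 0.117 ]
tinL [ 0.5298 -0.2075  0.117 ]
tinM [ 0.5323 -0.1074  0.117 ]
b [0.467  0.0633 0.012 ]
b [0.6012 0.0631 0.012 ]
b [ 0.4631 -0.2917  0.012 ]
b [ 0.6026 -0.2918  0.012 ]
```

Call:
move_arm(
  offset=[
    [-0.004,0.002,-0.03],
    [0,0,-0.04],
    [0,0,-0.028],
    [0,0,0],
  ],
  dr=[
    [0,0,0],
    [0,0,0],
    [0,0,0],
    [0,0,0],
  ],
  gripper=[100,100,100,100],
  newtons=30,
)

```text
time: 1.05
position: [0.5338, -0.1144, 0.1713]
ee_rot: [0.706, 0.708, -0.001, -0.002]
force: [-0.4, 0.1, 0.6]
grip_width: 0.0851
gripper_force: 0.0
```

Call:
move_arm(
  offset=[
    [0,0,0],
    [0,0,0],
    [0,0,0],
    [0,0,0],
    [0,0,0],
    [0,0,0],
    [0,0,0],
    [0,0,0],
  ],
  dr=[
    [0,0,0],
    [0,0,0],
    [0,0,0],
    [0,0,0],
    [0,0,0],
    [0,0,0],
    [0,0,0],
    [0,0,0],
  ],
  gripper=[60,50,45,40,35,30,30,30],
)

```text
time: 1.85
position: [0.5355, -0.116, 0.1753]
ee_rot: [0.707, 0.707, 0.001, 0.001]
force: [-1.1, 0.3, 9.0]
grip_width: 0.0347
gripper_force: 29.0
```

Call:
move_arm(
  offset=[
    [0,0,0.005],
    [0,0,0.01],
    [0,0,0.02],
    [0,0,0.03],
    [0,0,0.03],
    [0,0,0.02],
    [0,0,0],
    [0,0,0],
  ],
  dr=[
    [0,0,0],
    [0,0,0],
    [0,0,0],
    [0,0,0],
    [0,0,0],
    [0,0,0],
    [0,0,0],
    [0,0,0],
  ],
  gripper=[30,30,30,30,30,30,30,30],
)

```text
time: 2.65
position: [0.5349, -0.116, 0.2895]
ee_rot: [0.707, 0.707, 0.0, 0.0]
force: [-0.3, 0.5, -1.7]
grip_width: 0.0345
gripper_force: 30.2
```

```bash
python3 - <<'E'
from h import *
s=bot.get_state();print(s['position'],s['force'],s['grip_width'])
a,p=snap('wrist','w2.png');b,q=snap('side','s2.png')
cv2.imwrite('pics/c2.png',np.hstack([cv2.resize(a,(400,300)),cv2.resize(b[60:320,150:400],(312,324))[:300]])[:,:,::-1])
E
```

```text
[ 0.53485046 -0.11596697  0.28954336] [-0.27281917  0.50628098 -1.72134171] 0.034517532604010415
```

View pics/c2.png

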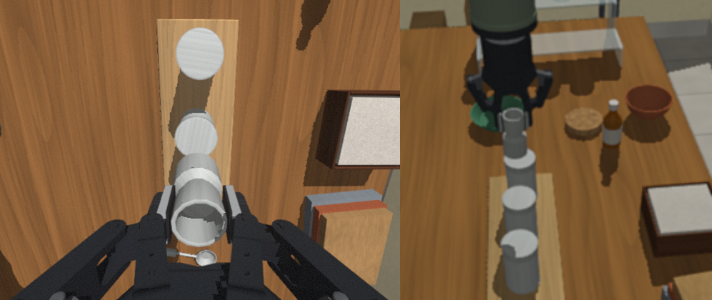

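Call:
move_arm(
  offset=[
    [0,0.02,0],
    [-0.005,0.04,0],
    [-0.008,0.048,0],
    [-0.008,0.048,0],
    [-0.008,0.048,0],
    [-0.008,0.048,0],
    [-0.008,0.048,0],
    [0,0.02,0],
  ],
  dr=[
    [0,0,0],
    [0,0,0],
    [0,0,0],
    [0,0,0],
    [0,0,0],
    [0,0,0],
    [0,0,0],
    [0,0,0],
  ],
  gripper=[30,30,30,30,30,30,30,30],
)

```text
time: 3.55
position: [0.4881, 0.2085, 0.2886]
ee_rot: [0.705, 0.709, -0.0, -0.001]
force: [0.0, -1.2, -0.8]
grip_width: 0.0352
gripper_force: 30.2
```

Call:
move_arm(
  offset=[
    [0,0,0],
    [0,0,0],
    [0,0,0],
  ],
  dr=[
    [0,0,0],
    [0,0,0],
    [0,0,0],
  ],
  gripper=[30,30,30],
)

```text
time: 3.85
position: [0.4901, 0.2028, 0.289]
ee_rot: [0.708, 0.707, -0.0, 0.0]
force: [0.5, -0.7, -1.1]
grip_width: 0.0351
gripper_force: 30.2
```

```bash
python3 - <<'E'
from h import *
s=bot.get_state();print(s['position'],s['force'],s['grip_width'])
a,p=snap('wrist','w3.png')
m=cv2.inRange(cv2.cvtColor(a,cv2.COLOR_RGB2HSV),(60,60,40),(95,255,255))
cs,_=cv2.findContours(m,0,2);k=max(cs,key=cv2.contourArea);print(cv2.boundingRect(k))
P=np.array([onz(p,*map(float,x[0]),.028) for x in k]);print(P.min(0),P.max(0),(P.min(0)+P.max(0))/2)
E
```

```text
[0.49012247 0.20283479 0.28898115] [ 0.45878757 -0.74290077 -1.10466261] 0.035052756414426026
(220, 47, 114, 120)
[0.4181617  0.21789059 0.028     ] [0.55883929 0.35820279 0.028     ] [0.48850049 0.28804669 0.028     ]
```

View pics/w3.png

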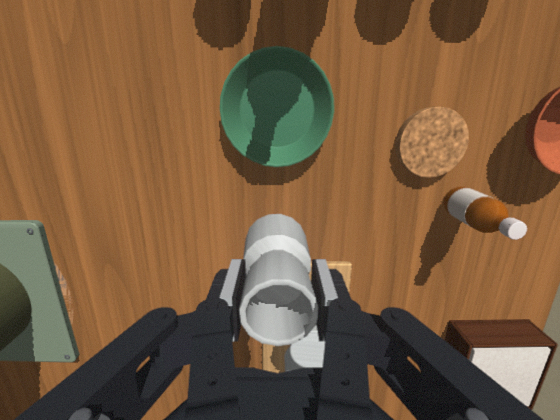

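Call:
move_arm(
  offset=[
    [-0.001,0.03,0],
    [0,0.035,0],
    [0,0.017,-0.01],
    [0,0,-0.04],
    [0,0,-0.04],
    [0,0,-0.04],
    [0,0,-0.04],
    [0,0,-0.03],
  ],
  dr=[
    [0,0,0],
    [0,0,0],
    [0,0,0],
    [0,0,0],
    [0,0,0],
    [0,0,0],
    [0,0,0],
    [0,0,0],
  ],
  gripper=[30,30,30,30,30,30,30,30],
)

```text
time: 4.7
position: [0.4887, 0.2846, 0.0868]
ee_rot: [0.708, 0.707, -0.001, -0.0]
force: [1.2, 0.4, -0.8]
grip_width: 0.035
gripper_force: 30.2
```

Call:
move_arm(
  offset=[
    [0,0,0],
    [0,0,0],
    [0,0,-0.008],
    [0,0,0],
    [0,0,0],
  ],
  dr=[
    [0,0,0],
    [0,0,0],
    [0,0,0],
    [0,0,0],
    [0,0,0],
  ],
  gripper=[30,30,30,30,30],
)

```text
time: 5.2
position: [0.4892, 0.2861, 0.082]
ee_rot: [0.707, 0.707, 0.0, 0.0]
force: [0.4, -0.7, -1.2]
grip_width: 0.0351
gripper_force: 30.5
```

Call:
move_arm(
  offset=[
    [0,0,-0.005],
    [0,0,-0.004],
    [0,0,-0.002],
    [0,0,-0.001],
    [0,0,0],
    [0,0,0],
  ],
  dr=[
    [0,0,0],
    [0,0,0],
    [0,0,0],
    [0,0,0],
    [0,0,0],
    [0,0,0],
  ],
  gripper=[30,30,30,30,30,30],
)

```text
time: 5.8
position: [0.489, 0.286, 0.0693]
ee_rot: [0.707, 0.707, 0.0, -0.0]
force: [0.1, 0.3, -0.7]
grip_width: 0.0348
gripper_force: 30.5
```

Call:
move_arm(
  offset=[
    [0,0,-0.002],
    [0,0,-0.001],
    [0,0,0],
    [0,0,0],
  ],
  dr=[
    [0,0,0],
    [0,0,0],
    [0,0,0],
    [0,0,0],
  ],
  gripper=[30,30,30,30],
)

```text
time: 6.2
position: [0.489, 0.286, 0.0663]
ee_rot: [0.707, 0.707, -0.0, -0.0]
force: [0.2, -0.3, -0.9]
grip_width: 0.035
gripper_force: 30.5
```

Call:
move_arm(
  offset=[
    [0,0,-0.002],
    [0,0,0],
    [0,0,0],
    [0,0,0],
  ],
  dr=[
    [0,0,0],
    [0,0,0],
    [0,0,0],
    [0,0,0],
  ],
  gripper=[30,30,30,30],
)

```text
time: 6.6
position: [0.489, 0.2861, 0.0644]
ee_rot: [0.707, 0.707, 0.0, -0.0]
force: [-1.4, 0.5, 4.8]
grip_width: 0.0352
gripper_force: 30.7
```

Call:
move_arm(
  offset=[
    [0,0,0],
    [0,0,0],
    [0,0,0],
    [0,0,0],
    [0,0,0],
    [0,0,0],
  ],
  dr=[
    [0,0,0],
    [0,0,0],
    [0,0,0],
    [0,0,0],
    [0,0,0],
    [0,0,0],
  ],
  gripper=[45,50,60,70,90,100],
)

```text
time: 7.2
position: [0.489, 0.286, 0.0643]
ee_rot: [0.707, 0.707, -0.0, -0.0]
force: [0.2, -0.2, -0.3]
grip_width: 0.0848
gripper_force: 0.0
```

Call:
move_arm(
  offset=[
    [0,0,0.01],
    [0,0,0.03],
    [0,0,0.04],
    [0,0,0.04],
    [0,0,0.03],
    [0,-0.02,0.02],
    [0.005,-0.045,0],
    [0.005,-0.045,0],
  ],
  dr=[
    [0,0,0],
    [0,0,0],
    [0,0,0],
    [0,0,0],
    [0,0,0],
    [0,0,0],
    [0,0,0],
    [0,0,0],
  ],
  gripper=[100,100,100,100,100,100,100,100],
)

```text
time: 8.0
position: [0.4988, 0.175, 0.2355]
ee_rot: [0.707, 0.708, 0.001, 0.0]
force: [1.1, -1.0, -0.5]
grip_width: 0.0857
gripper_force: 0.0
```

Call:
move_arm(
  offset=[
    [0.008,-0.045,0],
    [0.008,-0.045,0],
    [0.008,-0.045,0],
    [0.008,-0.03,0],
    [0.005,-0.012,0],
    [0,0,0],
    [0,0,0],
  ],
  dr=[
    [0,0,0],
    [0,0,0],
    [0,0,0],
    [0,0,0],
    [0,0,0],
    [0,0,0],
    [0,0,0],
  ],
  gripper=[100,100,100,100,100,100,100],
)

```text
time: 8.7
position: [0.5358, 0.0001, 0.2346]
ee_rot: [0.707, 0.707, 0.0, -0.0]
force: [0.4, 1.0, 1.0]
grip_width: 0.0853
gripper_force: 0.0
```

```bash
python3 - <<'E'
from h import *
s=bot.get_state();print(s['position'],s['force'],s['grip_width'])
a,p=snap('wrist','w4.png');b,q=snap('side','s4.png')
cv2.imwrite('pics/c4.png',np.hstack([cv2.resize(a,(400,300)),cv2.resize(b[60:320,150:400],(312,324))[:300]])[:,:,::-1])
E
```

```text
[5.35809601e-01 1.46093343e-04 2.34562406e-01] [0.38034312 0.97358775 0.95945548] 0.08531671984263864
```

View pics/c4.png

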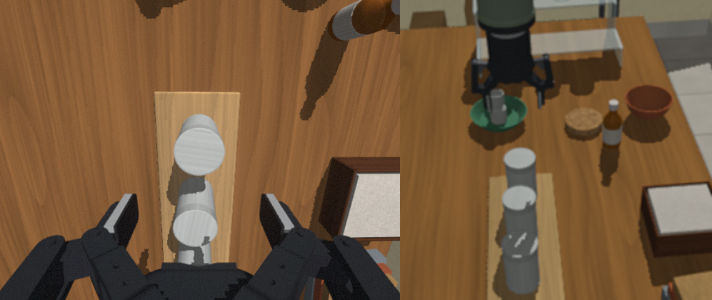

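The jigger stands upright in the green dish. In the wrist view the +y tin's lid is at about (199,150) of the half-size picture, so it is directly below the tool.

Call:
move_arm(
  offset=[
    [0.002,0,-0.04],
    [0,0,-0.04],
    [0,0,-0.04],
    [0,0,-0.034],
    [0,0,0],
  ],
  dr=[
    [0,0,0],
    [0,0,0],
    [0,0,0],
    [0,0,0],
    [0,0,0],
  ],
  gripper=[100,100,100,100,100],
  newtons=60,
)

```text
time: 9.3
position: [0.5362, 0.0001, 0.0773]
ee_rot: [0.707, 0.708, -0.002, -0.002]
force: [1.1, -0.1, 1.1]
grip_width: 0.0855
gripper_force: 0.0
```

Call:
move_arm(
  offset=[
    [0,0,0],
    [0,0,0],
    [0,0,0],
    [0,0,0],
    [0,0,0],
    [0,0,0],
  ],
  dr=[
    [0,0,0],
    [0,0,0],
    [0,0,0],
    [0,0,0],
    [0,0,0],
    [0,0,0],
  ],
  gripper=[85,80,75,70,60,60],
)

```text
time: 9.9
position: [0.5384, -0.0009, 0.082]
ee_rot: [0.707, 0.707, 0.001, 0.001]
force: [-5.5, 0.1, 18.5]
grip_width: 0.0606
gripper_force: 60.7
```

Call:
move_arm(
  offset=[
    [0,0,0.004],
    [0,0,0.01],
    [0,0,0.015],
    [0,0,0.015],
    [0,0,0.006],
    [0,0,0],
    [0,0,0],
    [0,0,0],
  ],
  dr=[
    [0,0,0],
    [0,0,0],
    [0,0,0],
    [0,0,0],
    [0,0,0],
    [0,0,0],
    [0,0,0],
    [0,0,0],
  ],
  gripper=[60,60,60,60,60,60,60,60],
)

```text
time: 10.7
position: [0.5377, -0.001, 0.1297]
ee_rot: [0.707, 0.707, -0.0, -0.0]
force: [0.3, -0.7, -2.1]
grip_width: 0.0608
gripper_force: 65.2
```

```bash
cat > weigh.py <<'E'
from h import *
F=[]
for i in range(10):
    bot.snapshot('side');s=bot.get_state();F.append([s['force'][2],s['effort'][1],s['effort'][3]])
F=np.array(F);print(F.mean(0),F.std(0)/10**.5,s['position'],s['grip_width'])
E
python3 weigh.py
```

```text
[ -1.45455039 -89.02649689 -16.14721924] [0.12078    0.05048857 0.00381667] [ 0.53797549 -0.00096303  0.13024141] 0.06103744691624589
```

Call:
move_arm(
  offset=[
    [0,0,-0.015],
    [0,0,-0.015],
    [0,0,-0.01],
    [0,0,-0.003],
    [0,0,-0.002],
    [0,0,-0.001],
    [0,0,-0.001],
    [0,0,0],
  ],
  dr=[
    [0,0,0],
    [0,0,0],
    [0,0,0],
    [0,0,0],
    [0,0,0],
    [0,0,0],
    [0,0,0],
    [0,0,0],
  ],
  gripper=[60,60,60,60,60,60,60,60],
)

```text
time: 12.0
position: [0.5381, -0.001, 0.0835]
ee_rot: [0.707, 0.707, 0.0, 0.0]
force: [-0.5, 0.4, -0.6]
grip_width: 0.0608
gripper_force: 65.2
```

Call:
move_arm(
  offset=[
    [0,0,-0.001],
    [0,0,0],
    [0,0,0],
  ],
  dr=[
    [0,0,0],
    [0,0,0],
    [0,0,0],
  ],
  gripper=[60,60,60],
)

```text
time: 12.3
position: [0.538, -0.001, 0.0823]
ee_rot: [0.707, 0.707, 0.0, 0.0]
force: [-0.4, -0.2, -1.5]
grip_width: 0.061
gripper_force: 65.2
```

Call:
move_arm(
  offset=[
    [0,0,-0.001],
    [0,0,0],
    [0,0,0],
  ],
  dr=[
    [0,0,0],
    [0,0,0],
    [0,0,0],
  ],
  gripper=[60,60,60],
)

```text
time: 12.6
position: [0.538, -0.001, 0.082]
ee_rot: [0.707, 0.707, 0.0, 0.0]
force: [-4.7, -0.1, 16.8]
grip_width: 0.061
gripper_force: 66.6
```

Call:
move_arm(
  offset=[
    [0,0,-0.001],
    [0,0,0],
    [0,0,0],
  ],
  dr=[
    [0,0,0],
    [0,0,0],
    [0,0,0],
  ],
  gripper=[60,60,60],
)

```text
time: 12.9
position: [0.538, -0.001, 0.0819]
ee_rot: [0.707, 0.707, 0.0, 0.0]
force: [-11.5, 0.4, 39.3]
grip_width: 0.0609
gripper_force: 68.6
```

Call:
move_arm(
  offset=[
    [0,0,0.001],
    [0,0,0],
    [0,0,0],
    [0,0,0],
    [0,0,0],
    [0,0,0],
  ],
  dr=[
    [0,0,0],
    [0,0,0],
    [0,0,0],
    [0,0,0],
    [0,0,0],
    [0,0,0],
  ],
  gripper=[60,75,80,85,95,100],
)

```text
time: 13.5
position: [0.538, -0.001, 0.0812]
ee_rot: [0.707, 0.707, -0.0, -0.0]
force: [0.6, -0.2, 0.3]
grip_width: 0.0858
gripper_force: 0.0
```

Call:
move_arm(
  offset=[
    [0,0,0.02],
    [0,0,0.04],
    [0,0,0.04],
    [0,-0.02,0.02],
    [-0.002,-0.045,0.01],
    [-0.002,-0.045,0],
    [0,0,0],
    [0,0,0],
  ],
  dr=[
    [0,0,0],
    [0,0,0],
    [0,0,0],
    [0,0,0],
    [0,0,0],
    [0,0,0],
    [0,0,0],
    [0,0,0],
  ],
  gripper=[100,100,100,100,100,100,100,100],
)

```text
time: 14.3
position: [0.5338, -0.1116, 0.2111]
ee_rot: [0.708, 0.706, -0.0, -0.0]
force: [-0.0, 0.5, 0.4]
grip_width: 0.0854
gripper_force: 0.0
```

```bash
python3 - <<'E'
from h import *
s=bot.get_state();print(s['position'],s['force'])
a,p=snap('wrist','w5.png');b,q=snap('scene','s5.png')
cv2.imwrite('pics/c5.png',np.hstack([cv2.resize(a,(400,300)),cv2.resize(b[130:260,180:350],(390,300))])[:,:,::-1])
o,d=ray(p,280,210);print(o,d)
E
```

```text
[ 0.53378068 -0.11163521  0.21114844] [-0.02453256  0.50413549  0.38642874]
[ 0.53431863 -0.02834648  0.34337497] [ 0.00521032 -0.31153776 -0.95028276]
```

View pics/c5.png

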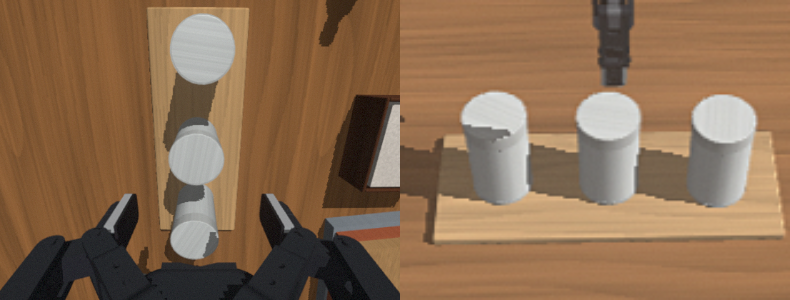

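All three tins stand on the board, with the middle lid at about (196,160) in the half-size wrist view, under the tool.

Call:
move_arm(
  offset=[
    [-0.001,-0.002,-0.04],
    [0,0,-0.045],
    [0,0,-0.043],
    [0,0,0],
    [0,0,0],
  ],
  dr=[
    [0,0,0],
    [0,0,0],
    [0,0,0],
    [0,0,0],
    [0,0,0],
  ],
  gripper=[100,100,100,100,100],
)

```text
time: 14.9
position: [0.5333, -0.1122, 0.0841]
ee_rot: [0.707, 0.707, -0.0, -0.0]
force: [-0.4, -0.7, 0.8]
grip_width: 0.0854
gripper_force: 0.0
```

Call:
move_arm(
  offset=[
    [0,0,0],
    [0,0,0],
    [0,0,0],
    [0,0,0],
    [0,0,0],
    [0,0,0],
  ],
  dr=[
    [0,0,0],
    [0,0,0],
    [0,0,0],
    [0,0,0],
    [0,0,0],
    [0,0,0],
  ],
  gripper=[85,80,75,70,60,60],
)

```text
time: 15.5
position: [0.5328, -0.1131, 0.0845]
ee_rot: [0.707, 0.707, -0.0, 0.0]
force: [-7.1, 1.1, 17.9]
grip_width: 0.0611
gripper_force: 60.5
```

Call:
move_arm(
  offset=[
    [0,0,0.004],
    [0,0,0.01],
    [0,0,0.015],
    [0,0,0.015],
    [0,0,0.006],
    [0,0,0],
    [0,0,0],
    [0,0,0],
  ],
  dr=[
    [0,0,0],
    [0,0,0],
    [0,0,0],
    [0,0,0],
    [0,0,0],
    [0,0,0],
    [0,0,0],
    [0,0,0],
  ],
  gripper=[60,60,60,60,60,60,60,60],
)

```text
time: 16.3
position: [0.5327, -0.1129, 0.1327]
ee_rot: [0.707, 0.707, -0.0, -0.0]
force: [-0.7, -0.2, -5.5]
grip_width: 0.0609
gripper_force: 65.8
```

```bash
python3 weigh.py
```

```text
[ -4.19790214 -91.33574939 -17.21719551] [0.13707823 0.04803712 0.00418954] [ 0.53296515 -0.1130075   0.13323263] 0.06089067812198924
```

Call:
move_arm(
  offset=[
    [0,0,-0.015],
    [0,0,-0.015],
    [0,0,-0.01],
    [0,0,-0.004],
    [0,0,-0.002],
    [0,0,-0.001],
    [0,0,-0.001],
    [0,0,0],
  ],
  dr=[
    [0,0,0],
    [0,0,0],
    [0,0,0],
    [0,0,0],
    [0,0,0],
    [0,0,0],
    [0,0,0],
    [0,0,0],
  ],
  gripper=[60,60,60,60,60,60,60,60],
)

```text
time: 17.6
position: [0.5331, -0.113, 0.0855]
ee_rot: [0.707, 0.707, 0.0, 0.0]
force: [0.0, 0.1, -3.2]
grip_width: 0.0609
gripper_force: 65.9
```

Call:
move_arm(
  offset=[
    [0,0,-0.001],
    [0,0,0],
    [0,0,0],
  ],
  dr=[
    [0,0,0],
    [0,0,0],
    [0,0,0],
  ],
  gripper=[60,60,60],
)

```text
time: 17.9
position: [0.5331, -0.1131, 0.0846]
ee_rot: [0.707, 0.707, 0.0, 0.0]
force: [-1.7, 0.2, 6.2]
grip_width: 0.0608
gripper_force: 66.4
```

Touching down. I'll release and go to the −y tin.

Call:
move_arm(
  offset=[
    [0,0,0],
    [0,0,0],
    [0,0,0],
    [0,0,0],
    [0,0,0],
    [0,0,0],
  ],
  dr=[
    [0,0,0],
    [0,0,0],
    [0,0,0],
    [0,0,0],
    [0,0,0],
    [0,0,0],
  ],
  gripper=[70,75,80,85,95,100],
)

```text
time: 18.5
position: [0.533, -0.113, 0.0843]
ee_rot: [0.707, 0.707, -0.0, -0.0]
force: [0.8, 0.4, 0.0]
grip_width: 0.0851
gripper_force: 0.0
```

Call:
move_arm(
  offset=[
    [0,0,0.02],
    [0,0,0.04],
    [0,0,0.04],
    [0,-0.02,0.02],
    [-0.002,-0.045,0.01],
    [-0.001,-0.044,0],
    [0,0,0],
    [0,0,0],
  ],
  dr=[
    [0,0,0],
    [0,0,0],
    [0,0,0],
    [0,0,0],
    [0,0,0],
    [0,0,0],
    [0,0,0],
    [0,0,0],
  ],
  gripper=[100,100,100,100,100,100,100,100],
)

```text
time: 19.3
position: [0.5297, -0.2227, 0.2141]
ee_rot: [0.708, 0.707, -0.0, -0.0]
force: [-0.1, 0.3, -0.1]
grip_width: 0.0854
gripper_force: 0.0
```

```bash
python3 - <<'E'
from h import *
s=bot.get_state();print(s['position'],s['force'],s['joints'])
a,p=snap('wrist','w6.png')
g=cv2.cvtColor(a,cv2.COLOR_RGB2HSV);m=cv2.inRange(g,(0,0,90),(180,35,255));m[:,:200]=0;m[:,350:]=0;m[330:]=0
cs,_=cv2.findContours(m,0,2)
for k in cs:
    if cv2.contourArea(k)>800:print(cv2.boundingRect(k))
b,q=snap('scene','s6.png')
cv2.imwrite('pics/c6.png',np.hstack([cv2.resize(a,(400,300)),cv2.resize(b[130:260,180:350],(390,300))])[:,:,::-1])
E
```

```text
[ 0.52967029 -0.22269201  0.21408687] [-0.13548023  0.2854486  -0.1390604 ] [ 0.40190564  0.73971501 -0.11772589  1.52406513  0.10242376  0.88419096
  0.24800538]
(238, 168, 77, 91)
(236, 23, 90, 99)
```

View pics/c6.png

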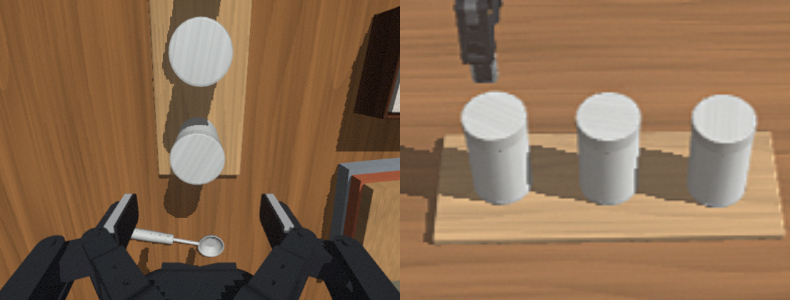

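All three tins are upright; the −y lid, at (197,158) half-size, is under the tool.

Call:
move_arm(
  offset=[
    [0,-0.001,-0.04],
    [0,0,-0.045],
    [0,0,-0.045],
    [0,0,0],
    [0,0,0],
  ],
  dr=[
    [0,0,0],
    [0,0,0],
    [0,0,0],
    [0,0,0],
    [0,0,0],
  ],
  gripper=[100,100,100,100,100],
)

```text
time: 19.9
position: [0.5304, -0.2223, 0.0853]
ee_rot: [0.707, 0.707, 0.0, -0.0]
force: [0.4, -0.3, 0.7]
grip_width: 0.0857
gripper_force: 0.0
```

Call:
move_arm(
  offset=[
    [0,0,0],
    [0,0,0],
    [0,0,0],
    [0,0,0],
    [0,0,0],
    [0,0,0],
  ],
  dr=[
    [0,0,0],
    [0,0,0],
    [0,0,0],
    [0,0,0],
    [0,0,0],
    [0,0,0],
  ],
  gripper=[85,80,75,70,60,60],
)

```text
time: 20.5
position: [0.53, -0.2233, 0.0857]
ee_rot: [0.707, 0.707, -0.0, 0.0]
force: [-6.1, 1.9, 18.8]
grip_width: 0.061
gripper_force: 60.6
```

Call:
move_arm(
  offset=[
    [0,0,0.004],
    [0,0,0.01],
    [0,0,0.015],
    [0,0,0.015],
    [0,0,0.006],
    [0,0,0],
    [0,0,0],
    [0,0,0],
  ],
  dr=[
    [0,0,0],
    [0,0,0],
    [0,0,0],
    [0,0,0],
    [0,0,0],
    [0,0,0],
    [0,0,0],
    [0,0,0],
  ],
  gripper=[60,60,60,60,60,60,60,60],
)

```text
time: 21.3
position: [0.5297, -0.2229, 0.1337]
ee_rot: [0.707, 0.707, -0.0, -0.0]
force: [0.5, 0.4, -2.6]
grip_width: 0.0613
gripper_force: 65.3
```

```bash
python3 weigh.py
```

```text
[ -2.23921245 -94.48181748 -18.79477912] [0.13490128 0.04674514 0.00432714] [ 0.52995447 -0.22300994  0.13424631] 0.061117964574199254
```

Readings are 1.5, 4.2 and 2.2 N, so the middle tin is the heaviest. I'll put this one back.

Call:
move_arm(
  offset=[
    [0,0,-0.015],
    [0,0,-0.015],
    [0,0,-0.01],
    [0,0,-0.004],
    [0,0,-0.002],
    [0,0,-0.001],
    [0,0,-0.001],
    [0,0,0],
  ],
  dr=[
    [0,0,0],
    [0,0,0],
    [0,0,0],
    [0,0,0],
    [0,0,0],
    [0,0,0],
    [0,0,0],
    [0,0,0],
  ],
  gripper=[60,60,60,60,60,60,60,60],
)

```text
time: 22.6
position: [0.5301, -0.223, 0.0865]
ee_rot: [0.707, 0.707, 0.0, 0.0]
force: [-0.5, -0.0, -1.8]
grip_width: 0.0611
gripper_force: 65.4
```

Call:
move_arm(
  offset=[
    [0,0,-0.001],
    [0,0,0],
    [0,0,0],
  ],
  dr=[
    [0,0,0],
    [0,0,0],
    [0,0,0],
  ],
  gripper=[60,60,60],
)

```text
time: 22.9
position: [0.5301, -0.2231, 0.0858]
ee_rot: [0.707, 0.707, 0.0, 0.0]
force: [-2.8, 0.3, 6.8]
grip_width: 0.0609
gripper_force: 66.0
```

Call:
move_arm(
  offset=[
    [0,0,0],
    [0,0,0],
    [0,0,0],
    [0,0,0],
    [0,0,0],
    [0,0,0],
  ],
  dr=[
    [0,0,0],
    [0,0,0],
    [0,0,0],
    [0,0,0],
    [0,0,0],
    [0,0,0],
  ],
  gripper=[70,75,80,85,95,100],
)

```text
time: 23.5
position: [0.53, -0.223, 0.0853]
ee_rot: [0.707, 0.707, -0.0, -0.0]
force: [-0.4, -0.2, 0.6]
grip_width: 0.0856
gripper_force: 0.0
```

Call:
move_arm(
  offset=[
    [0,0,0.02],
    [0,0,0.04],
    [0,0,0.04],
    [0,0.02,0.02],
    [0.002,0.045,0],
    [0.001,0.045,0],
    [0,0,0],
    [0,0,0],
  ],
  dr=[
    [0,0,0],
    [0,0,0],
    [0,0,0],
    [0,0,0],
    [0,0,0],
    [0,0,0],
    [0,0,0],
    [0,0,0],
  ],
  gripper=[100,100,100,100,100,100,100,100],
)

```text
time: 24.3
position: [0.5331, -0.1122, 0.2054]
ee_rot: [0.706, 0.708, -0.0, 0.0]
force: [-0.3, 0.4, 0.3]
grip_width: 0.0856
gripper_force: 0.0
```

Call:
move_arm(
  offset=[
    [0,0,-0.035],
    [0,0,-0.045],
    [0,0,-0.04],
    [0,0,0],
    [0,0,0],
  ],
  dr=[
    [0,0,0],
    [0,0,0],
    [0,0,0],
    [0,0,0],
    [0,0,0],
  ],
  gripper=[100,100,100,100,100],
)

```text
time: 24.8
position: [0.533, -0.1138, 0.0861]
ee_rot: [0.707, 0.707, -0.0, -0.0]
force: [-1.0, 0.2, 0.6]
grip_width: 0.0851
gripper_force: 0.0
```

Call:
move_arm(
  offset=[
    [0,0,0],
    [0,0,0],
    [0,0,0],
    [0,0,0],
    [0,0,0],
    [0,0,0],
  ],
  dr=[
    [0,0,0],
    [0,0,0],
    [0,0,0],
    [0,0,0],
    [0,0,0],
    [0,0,0],
  ],
  gripper=[85,80,75,70,60,60],
)

```text
time: 25.4
position: [0.5329, -0.1132, 0.0865]
ee_rot: [0.707, 0.707, -0.0, 0.0]
force: [-6.5, 1.2, 18.7]
grip_width: 0.0609
gripper_force: 60.7
```

Call:
move_arm(
  offset=[
    [0,0,0.004],
    [0,0,0.015],
    [0,0,0.03],
    [0,0,0.03],
    [0,0,0.03],
    [0,0,0.03],
    [0,0,0.015],
    [0,0,0.006],
  ],
  dr=[
    [0,0,0],
    [0,0,0],
    [0,0,0],
    [0,0,0],
    [0,0,0],
    [0,0,0],
    [0,0,0],
    [0,0,0],
  ],
  gripper=[60,60,60,60,60,60,60,60],
)

```text
time: 26.2
position: [0.5333, -0.113, 0.2469]
ee_rot: [0.707, 0.707, 0.001, 0.001]
force: [-0.7, -0.4, -4.0]
grip_width: 0.061
gripper_force: 66.6
```

Call:
move_arm(
  offset=[
    [0,0,0],
    [0,0,0],
    [0,0,0],
    [0,0,0],
    [0,0,0],
    [0,0,0],
  ],
  dr=[
    [0,0,0],
    [0,0,0],
    [0,0,0],
    [0,0,0],
    [0,0,0],
    [0,0,0],
  ],
  gripper=[60,60,60,60,60,60],
)

```text
time: 26.8
position: [0.5329, -0.113, 0.2451]
ee_rot: [0.707, 0.707, -0.0, -0.0]
force: [0.7, 0.0, -4.5]
grip_width: 0.0609
gripper_force: 66.6
```

```bash
python3 weigh.py; python3 - <<'E'
from h import *
a,p=snap('scene','s7.png');b,q=snap('side','d7.png')
cv2.imwrite('pics/c7.png',np.hstack([cv2.resize(a,(400,300)),cv2.resize(b[60:320,150:400],(312,324))[:300]])[:,:,::-1])
E
```

```text
[ -4.38516547 -85.78258038 -23.58600354] [0.14923169 0.01425126 0.00356841] [ 0.53294956 -0.11296095  0.24525912] 0.060959880887654604
```

View pics/c7.png

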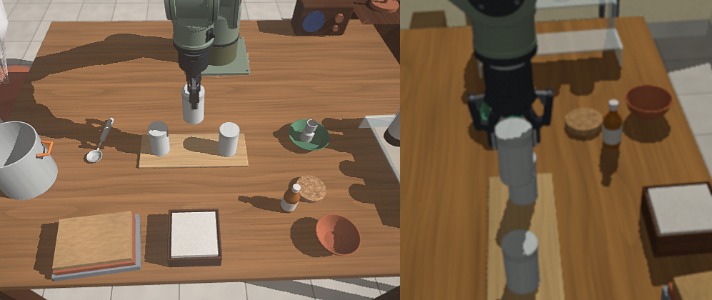

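The heavy tin is held up and the two others stand on the board. In the dish at (309,130) the jigger seems to lean, so I'll check whether that is only perspective.

```bash
python3 - <<'E'
from h import *
for n,f in(('scene','s7.png'),('side','s4.png')):
    p=bot.camera_params(n);T=np.array(p['camera_from_world']);K=np.array(p['K'])
    def pr(x):
        c=T[:3,:3]@np.array(x)+T[:3,3];s=c[:2]/c[2];s=s*(1+p['k1']*(s@s));return np.round(K[:2,:2]@s+K[:2,2],1)
    for z,r in((.006,.021),(.048,.012),(.084,.018)):
        R=T[0,:3]*r;c=np.array([.489,.286,z]);print(n,z,pr(c-R),pr(c),pr(c+R))
    h=cv2.cvtColor(cv2.imread('pics/'+f),cv2.COLOR_BGR2HSV);u,v=pr([.489,.286,.045]).astype(int)
    m=cv2.inRange(h,(0,0,50),(180,50,255))[v-24:v+24,u-20:u+20]
    for i,r in enumerate(m[::2]):print(v-24+2*i,u-20+np.flatnonzero(r)[[0,-1]] if r.any() else '')
E
```

```text
scene 0.006 [422.2 193. ] [430.5 193. ] [438.8 193. ]
scene 0.048 [430.4 182. ] [435.3 182. ] [440.2 182. ]
scene 0.084 [432.2 172. ] [439.7 172. ] [447.3 172. ]
158 
160 
162 
164 
166 
168 [431 440]
170 [429 442]
172 [429 444]
174 [428 446]
176 [427 449]
178 [427 453]
180 [425 454]
182 [424 453]
184 [415 454]
186 [415 454]
188 [415 454]
190 [415 454]
192 [415 453]
194 [415 454]
196 [415 453]
198 [424 454]
200 [437 454]
202 [442 454]
204 [417 454]
side 0.006 [223.5 154. ] [230.2 154. ] [236.9 154. ]
side 0.048 [225.  142.9] [228.9 142.9] [232.8 142.9]
side 0.084 [221.8 133. ] [227.8 133. ] [233.8 133. ]
119 [214 214]
121 
123 
125 
127 [214 214]
129 [214 215]
131 [230 230]
133 [223 232]
135 [222 233]
137 [219 232]
139 [219 233]
141 [219 233]
143 [220 233]
145 [220 234]
147 [220 235]
149 [221 234]
151 [222 235]
153 [222 235]
155 [222 235]
157 [223 234]
159 [225 232]
161 
163 
165
```

Both views match an upright jigger to within 1–3 px, so the lean is only perspective.

```bash
python3 -c "
from bench import bot
print(bot.sign_off())"
```

```text
the job is handed in; nothing more can be done
None
```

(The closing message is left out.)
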